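# Hold the sprung scanner mast plumb over the mortise

### The arm

A 6-joint arm with a two-finger parallel gripper is mounted at the origin on the work surface. World frame = base frame: x ahead of the robot, y to its left, z up, the work surface at z = 0. Lengths are in mm, angles in rad, forces in N, time in s.
With the tool pointing down it reaches from about 350 to 775 mm from the base axis. Payload 7.3 kg.
Tool frame: the origin (TCP) lies between the finger pads, 19 mm behind the fingertips; this is the grasp point; z points along the fingers, y is the line along which they close (so a half turn about z gives the same grasp; the last joint's range is limited). The gripper opens to 92 mm and grips with 3 to 60 N. Pads are 19 mm wide; open, the fingers measure 130 mm over their backs; the gripper's body (75 mm by 190 mm) begins 47 mm behind the grasp point.
Start: joints at [-1.302, 0.342, 1.524, -0, 1.275, -0.146], TCP at [211.602, -480.487, 245.541] pointing down, gripper open.
Joint ranges: [-2.53, 2.53], [-0.77, 2.02], [0.04, 2.7], [-1, 4.14], [0.28, 2.66], [-3.11, 3.11]. Speed limits (rad/s): [2.57, 2.57, 3.14, 3.14, 3.14, 3.14].

### API

Orientations are given as [roll, pitch, yaw] about the fixed x, y, z axes, in that order (R = Rz(yaw) Ry(pitch) Rx(roll)).
In Python, from plant import get_obs, capture, bot, spot_in, trace, pinpoint gives the robot as it stands.
- The arm moves only by the tool play_rows, never from a script. Its argument "rows" is a list of rows, each a list of 2 entries, a list of its own where there are three numbers: the shift along the world's x, y, z in units of 3 cm (1.0 is 3 cm), then the turn, a rotation vector about the world's x, y, z in units of 8 degrees (1.0 is 8 degrees). A call has 1 to 12 rows; each row shifts and turns the commanded pose from where the row before left it; what a row does not reach is not made up. A row lasts 1/8 s, in which the tool goes at most 62.5 mm and 10.7 degrees, less where a joint would pass 70% of its speed; a pose out of reach is approached as far as the arm can. A call with a number of a shift or a turn outside -1 to 1 is refused whole. A call with a gripper value outside its range is refused whole. "hand" is the opening, from -1 (shut) to 1 (fully open), set as the call begins (left out, the last holds). The fingers move at their own pace and stop on an object; the grip force is fixed at half the most. Time passes only in rows, so rows that do not move let the fingers close. It gives the time, the measured TCP pose, the force, the opening and the grip force at its end, in the units of the state.
- get_obs(): the state, without advancing time (a new reading comes with each control period).
- capture(name): name is "side" or "top" or "wrist"; returns a dict with "frame" (420x560x3 uint8, red, green, blue), "fov_y" (degrees; the focal length in pixels is half the picture's height over the tangent of half this angle, whatever the lens; pixels are square), "cx", "cy" (the principal point, pixels), "dist" ([k1, k2, p1, p2, k3] as OpenCV has them; the pictures are not rectified), "rvec" (rotation vector, rad) and "tvec" (3), from world to camera coordinates, as OpenCV has them; the wrist camera has in their place "hand_eye" (4x4, takes a point from camera to tool coordinates, whose origin is the TCP and whose axes are the flange's). Camera axes: x right, y down, z forward; pixel columns grow to the right and rows downward; lengths in mm; the calibration is good to about 2 mm. A picture is of the moment at which its call begins: read the wrist's pose just before it. There is no depth.
- bot.close_job(): hands the job in; it is judged then, once.
Trained networks look in the newest picture that a camera, given by its name, has taken for a name from the list of things; names that differ only in an ending like _2 or _b are one class to them, and where a whole thing is asked for, a point or a joint stands for the part that bears it (a point fixed in the world has none). Each returns a list of dicts, best first, with "p" (0 to 1); they miss things now and then, are a little off and sometimes report something else, mostly with a low value. They report only what shows in the picture. A call takes as long as a camera call.
- spot_in(query, camera): "at" ([row, column] in pixels, amid what is visible of it).
- trace(query, camera): "mask" (420x560 bool, what is visible of it) and "at" ([row, column] in pixels, amid what is visible of it).
- pinpoint(query, camera): "at" ([row, column] in pixels: a listed point, or the origin of a listed thing).
The state is a dict: "time": time; "joint_positions": joint angles; "dq": joint speeds; "tau": joint torques, N m; "tool_pos": TCP position; "tcp_rot": TCP orientation; "contact_force": force on the tool from outside, world axes, zero at the start; "moment": the same for the moment, N m; "grip_width": finger opening in mm; "finger_force": force on a finger pad.
Only numpy, scipy, OpenCV 4.12 (cv2) and the standard library are available. Lean on these libraries where they do the work, as an engineer would, in place of code of your own. Each camera call takes 0.05 s, during which the arm holds its last target. There are 200 camera calls.

### The job

Take the mortise scanner off its parking dock by its orange handle, carry it to the light board and hold it so that the scanner's eye looks straight down on the mortise, with its springy, top-heavy mast upright, without a break for at least five seconds; finish while still holding it there, balanced, clear above the board. Touch the scanner only at the carrier, never the mast or its yellow head, never let the mast flop over, and leave the chisel in the middle, the offcut and the small block at the sides where they are.

Things in the scene. Friction and masses are not known exactly. Their poses are not given: they have to be found in the camera images.
- carrier: The scanner's carrier: loose aluminium bar 300 x 60 x 14 mm on the table. Origin: bar's underside below the orange handle; x along the bar to the mast, y left, z up. Bar from x = -130 to 170 mm. Black battery at x = -170 to -80, 70 wide, top z = 61 mm, balances the mast: the scanner's centre of mass is under the handle within about 15 mm. 0.60 kg, 0.92 kg with mast.
- handle (a point): Point to grip, in the orange handle of the carrier, 68 mm above its underside. The handle is an upright block, 44 mm along the carrier's x, 28 mm along y, top 95 mm above the underside. Grip it across y, tool pointing down. Axes as the carrier's.
- mast: The top-heavy mast, hinged on the carrier at (140, 0, 30) mm in its frame: that pivot is the origin. x = hinge axis = carrier's x, z up the pole. Swings sideways only, 0.40 rad each way from the carrier's z to stops. Pole 16 mm thick, 245 long; yellow head 120 x 70 x 45, centred at x = 30, z = 268 mm. 0.32 kg (7 % less to 12 % more); starts within 0.04 rad of upright in the dock's fork.
- pivot (a point): The mast's pivot on the carrier (its axes: the carrier's). Between carrier and mast act a centring spring, 0.49 N m/rad, and a damper, 0.09 N m s/rad. Gravity topples with 0.72 N m/rad, inertia about the pivot 0.019 kg m2: on a level carrier the mast falls, time constant about 0.55 s. Roll the carrier about its x against the lean: -1.5 x lean - 0.2 s x lean speed works.
- eye (a point): The scanner's eye: the lens under the front of the yellow head, on the mast, 80 mm ahead (+x) of the pole and 233.5 mm above the pivot (mast frame); 220 mm ahead of the handle. It looks down along the mast, past the end of the bar. Its axes are the mast's.
- dock: Parking dock, fixed; origin on the table under the parked mast, x to its post. Post x = 85 to 115 mm, 70 wide, 202 high; foot x = 65 to 165, 150 wide, 12 high. Two rubber prongs 28 mm apart, at 182 to 198 mm height, reach from the post to x = -30 mm beside the mast: a fork open to -x. Lift the carrier 20 to 50 mm, then draw it out along -x. Its x lies along the dock's x.
- mortise (a point): Centre of the mouth of the mortise, a dark pocket 36 x 60 mm, 24 deep, in the light wooden board's top, 36 mm above the table. Axes: the board's. The board is fixed, from 50 mm before the mortise to 110 mm beyond it along x, 150 mm to either side along y. It lies left or right of the robot, the dock on the other side.
- chisel1: A bystander: chisel with a brown wooden handle, 230 mm long, 29 mm high, loose on the table ahead of the robot, between dock and board, blade along +x; origin at the ferrule, 112 mm from the handle's end.
- wedge: A bystander: small plywood block 90 x 45 x 35 mm, loose, on the right; origin at the centre of its underside.
- offcut: A bystander: light wooden offcut 120 x 60 x 30 mm, loose, on the left; origin at the centre of its underside.

How it is judged:
By the outcome, as a careful person would: the job done as asked, in the order asked, and still so for the second after the job is handed in, while the arm keeps its last pose, push and grip.
It also fails if it takes over 64 s, if anything falls off the work surface, if the arm or the gripper's body presses on something with over 40 N, if the wrist force passes 120 N, or if a joint passes its speed limit or range.

## Working session

There is one attempt and no reset: what is moved stays moved. The work goes in short steps, Python scripts to look and compute and a tool call to move; the robot and the scene stay as the last step left them, time stands still between calls to the robot, and variables do not carry over. Pictures are saved under pics/ and viewed, at most 10 in all, crops included, and the job is handed in when it is done.

Besides the shell and the picture viewer there is one more tool, called after ">>>" by a JSON object that holds its "method" and its "body". play_rows: Moves the arm, as the interface text tells. Shifts and turns lie within -1 to 1; 1 stands for 3 cm of shift or 8 degrees of turn. Its arguments: {"type":"object","properties":{"rows":{"type":"array"},"hand":{"type":"number"}},"required":["rows"]}

```bash
ls; mkdir -p pics
cat > h.py <<'E'
import numpy as np, cv2, json
from plant import get_obs, capture, bot, spot_in, trace, pinpoint
from scipy.spatial.transform import Rotation as R
def ray(c, at, obs=None):
    h,w=c["frame"].shape[:2]; f=h/2/np.tan(np.radians(c["fov_y"])/2)
    K=np.array([[f,0,c["cx"]],[0,f,c["cy"]],[0,0,1.]])
    u=cv2.undistortPoints(np.array([[[at[1],at[0]]]],float),K,np.array(c["dist"],float))[0,0]
    d=np.array([u[0],u[1],1.])
    if "rvec" in c:
        Rm=cv2.Rodrigues(np.array(c["rvec"],float))[0]; o=-Rm.T@np.array(c["tvec"],float).ravel(); d=Rm.T@d
    else:
        T=np.array(c["hand_eye"]); Rt=R.from_euler('xyz',obs["tcp_rot"]).as_matrix()
        o=Rt@T[:3,3]+np.array(obs["tool_pos"]); d=Rt@T[:3,:3]@d
    return o,d/np.linalg.norm(d)
def atz(r,z): o,d=r; return o+d*(z-o[2])/d[2]
def tri(rs):
    A=0;b=0
    for o,d in rs:
        P=np.eye(3)-np.outer(d,d); A=A+P; b=b+P@o
    p=np.linalg.solve(A,b); return p,[np.linalg.norm((np.eye(3)-np.outer(d,d))@(p-o)) for o,d in rs]
E
python3 - <<'E'
from h import *
o=get_obs(); print(o)
C={}
for n in ("side","top","wrist"):
    C[n]=capture(n); cv2.imwrite(f"pics/{n}0.png",C[n]["frame"][:,:,::-1])
    print(n,C[n]["fov_y"],C[n].get("rvec"),C[n].get("tvec"))
Z=dict(handle=68,mortise=36,pivot=30,eye=263,dock=0,mast=30,chisel1=0,wedge=0,offcut=0,carrier=0)
for q in Z:
    rs=[]
    for n in C:
        p=pinpoint(q,n)
        if p:
            r=ray(C[n],p[0]["at"],o); print(q,n,np.round(p[0]["at"]),round(p[0]["p"],2),atz(r,Z[q]).round(0))
            if p[0]["p"]>.4: rs.append(r)
    if len(rs)>1: t=tri(rs); print("  TRI",t[0].round(1),np.round(t[1],1))
cv2.imwrite("pics/all0.png",np.hstack([cv2.resize(C[n]["frame"],(400,300))[:,:,::-1] for n in ("side","top")]))
E
```

```text
pics
{'time': 0.0, 'joint_positions': array([-1.30200945e+00,  3.42707570e-01,  1.52505421e+00, -1.31553945e-05,
        1.27541142e+00, -1.45999776e-01]), 'dq': array([ 0.00043159,  0.00040627,  0.00020762, -0.00142248, -0.00035692,
        0.00047711]), 'tau': array([ 8.67602284e-05, -4.31247103e+01, -2.44224751e+01,  7.18830898e-02,
        5.61777223e-02, -1.28199981e-04]), 'tool_pos': array([ 211.48177758, -480.08374574,  244.83983767]), 'tcp_rot': array([-3.14002709e+00, -2.17494931e-04,  4.14790318e-01]), 'contact_force': array([0.27228358, 0.19373941, 0.74895652]), 'moment': array([-0.03654782,  0.03461197, -0.03555946]), 'finger_force': 0.0, 'grip_width': 91.71175797294167}
side 57.902331943394465 [ 0.98347264 -2.27309389  1.22645269] [ 404.19007455  394.13112792 1003.58274592]
top 54.124471066880105 [ 2.13634772 -2.14110398  0.1473618 ] [   3.47545122  591.41545173 1263.0175063 ]
wrist 64.75490491576289 None None
handle side [281. 245.] 0.57 [533. 234.  68.]
handle top [231. 207.] 0.93 [533. 233.  68.]
  TRI [533.4 233.   67.3] [0.5 0.5]
mortise side [209. 306.] 0.8 [ 724. 
[... 303 characters left out ...]
0.   0.]
dock top [226. 126.] 0.16 [556. 523.   0.]
mast side [267. 225.] 0.86 [662. 219.  30.]
mast top [189. 214.] 0.78 [672. 220.  30.]
  TRI [670.4 218.2  25.2] [3.5 3.5]
chisel1 side [281. 316.] 0.59 [430.  20.   0.]
chisel1 top [264. 279.] 0.85 [432.  10.   0.]
  TRI [433.7  11.7  -8.3] [2.1 2.1]
wedge side [205. 377.] 0.58 [ 570. -517.    0.]
wedge top [223. 436.] 0.96 [ 562. -511.    0.]
  TRI [ 562.3 -507.     7.9] [1.1 1.1]
offcut side [342. 159.] 0.68 [559. 527.   0.]
offcut top [222. 436.] 0.54 [ 565. -511.    0.]
  TRI [389.8 165.5 485.9] [473.2 473.2]
carrier side [297. 251.] 0.64 [522. 223.  -0.]
carrier top [235. 209.] 0.78 [524. 241.   0.]
  TRI [518.1 233.5  12.2] [6.9 6.9]
```

View pics/top0.png

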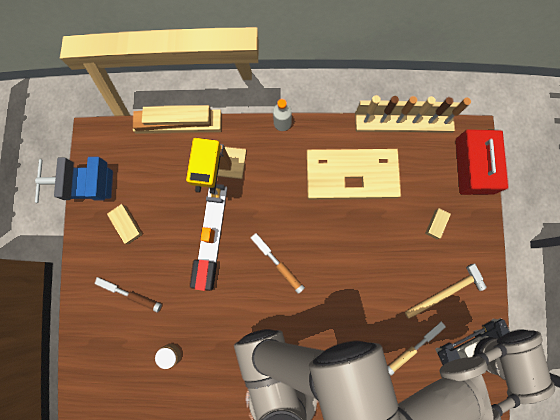

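View pics/side0.png

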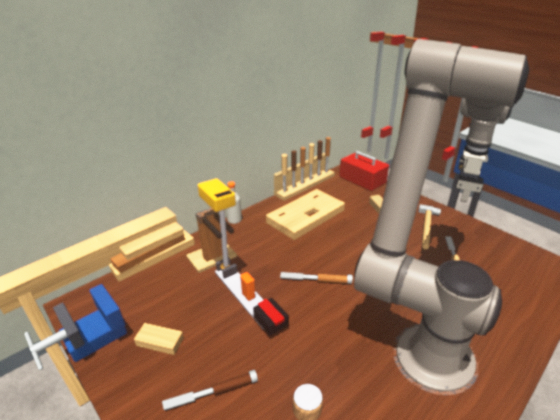

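Run:
```python
from h import *
C={}
rs={}
def blob(im,lo,hi,near,rad):
    hsv=cv2.cvtColor(im,cv2.COLOR_RGB2HSV); m=cv2.inRange(hsv,np.array(lo),np.array(hi))
    yy,xx=np.mgrid[:420,:560]; m[(yy-near[0])**2+(xx-near[1])**2>rad**2]=0
    n,l,s,c=cv2.connectedComponentsWithStats(m)
    if n<2: return None
    k=1+s[1:,4].argmax(); return c[k][::-1],s[k,4],(l==k)
for n,mo,ha,ye in (("top",(181,354),(235,207),(163,203)),("side",(211,312),(285,248),(195,215))):
    c=C[n]=capture(n); im=c["frame"]
    for k,a in dict(mort=((0,0,0),(180,255,120),mo,13),hand=((0,170,90),(14,255,255),ha,16),yel=((22,150,60),(34,255,255),ye,40)).items():
        b=blob(im,*a); print(n,k,b and (b[0].round(1),b[1])); rs.setdefault(k,[]).append(ray(c,b[0]))
for k in rs: t=tri(rs[k]); print(k,t[0].round(1),np.round(t[1],1),[atz(r,36).round(1) for r in rs[k]] if k=="mort" else "")
print("top cam pos",rs["hand"][0][0],"side",rs["hand"][1][0])
w=capture("wrist"); print(np.array(w["hand_eye"]).round(3))
for q in("mast","carrier"):
    t=trace(q,"top"); 
    if t:
        m=t[0]["mask"]; pts=np.argwhere(m); P=np.array([atz(ray(C["top"],p),14)[:2] for p in pts[::3]])
        print(q,m.sum(),cv2.minAreaRect(P.astype(np.float32)))
# bar edges: white pixels
im=C["top"]["frame"]; hsv=cv2.cvtColor(im,cv2.COLOR_RGB2HSV); m=(hsv[...,1]<40)&(hsv[...,2]>170); m[:195]=0;m[265:]=0;m[:,:185]=0;m[:,235:]=0
P=np.array([atz(ray(C["top"],p),14)[:2] for p in np.argwhere(m)]); print(len(P),cv2.minAreaRect(P.astype(np.float32)))
b=cv2.resize(im[150:290,150:420],None,fx=2.9,fy=2.9,interpolation=cv2.INTER_CUBIC)
cv2.imwrite("pics/crop.png",b[:,:,::-1])
```

```text
top mort (array([180.1, 356.9]), np.int32(36))
top hand (array([236.3, 210.8]), np.int32(59))
top yel (array([160.6, 203.5]), np.int32(1197))
side mort NoneTraceback (most recent call last):
  File "<stdin>", line 13, in <module>
TypeError: 'NoneType' object is not subscriptable
```

Run:
```python
from h import *
for n,mo,ha in (("top",(181,354),(235,207)),("side",(211,312),(285,248))):
    im=cv2.imread(f"pics/{n}0.png"); h=cv2.cvtColor(im,cv2.COLOR_BGR2HSV)
    print(n); print(h[mo[0],mo[1]-16:mo[1]+17:2].tolist()); print(h[mo[0]-10:mo[0]+11:2,mo[1]].tolist()); print(h[ha[0],ha[1]-12:ha[1]+13:2].tolist())
t,s=[cv2.imread(f"pics/{n}0.png") for n in("top","side")]
a=cv2.resize(t[125:275,180:420],(800,500),interpolation=cv2.INTER_CUBIC)
cv2.imwrite("pics/cropt.png",a)
print(np.array(capture("wrist")["hand_eye"]).round(3))
```

```text
top
[[23, 105, 244], [24, 101, 244], [24, 101, 245], [18, 125, 235], [11, 162, 131], [12, 161, 136], [10, 154, 134], [11, 158, 132], [11, 157, 133], [11, 157, 130], [11, 157, 125], [11, 160, 126], [16, 118, 93], [26, 94, 255], [26, 91, 246], [26, 91, 245], [26, 93, 245]]
[[26, 86, 246], [23, 106, 243], [24, 104, 251], [17, 119, 94], [10, 158, 145], [11, 157, 133], [11, 156, 126], [10, 153, 132], [19, 124, 224], [28, 83, 247], [26, 88, 245]]
[[11, 156, 139], [11, 154, 139], [10, 145, 137], [21, 255, 255], [21, 216, 246], [21, 204, 246], [21, 205, 246], [16, 252, 255], [14, 230, 101], [13, 240, 103], [106, 17, 161], [135, 6, 166], [103, 7, 255]]
side
[[24, 93, 253], [25, 90, 253], [24, 90, 253], [24, 95, 252], [23, 105, 247], [19, 122, 232], [17, 132, 203], [17, 142, 178], [16, 140, 171], [17, 135, 178], [17, 133, 198], [20, 120, 238], [25, 91, 253], [25, 86, 254], [25, 89, 253], [25, 88, 253], [24, 97, 252]]
[[24, 92, 252], [24, 92, 253], [24, 90, 253], [23, 105, 247], [18, 130, 202], [16, 140, 171], [13, 153, 165], [19, 125, 239], [25, 87, 253], [25, 88, 254], [22, 110, 248]]
[[165, 2, 246], [165, 2, 246], [7, 32, 234], [9, 174, 194], [10, 212, 191], [10, 209, 207], [10, 212, 208], [10, 215, 203], [10, 215, 202], [10, 195, 167], [9, 163, 138], [9, 156, 142], [9, 164, 140]]
[[-1.0000e-03 -9.6000e-01 -2.8200e-01  7.6744e+01]
 [ 1.0000e+00 -1.0000e-03  0.0000e+00  2.5700e-01]
 [-1.0000e-03 -2.8200e-01  9.6000e-01 -1.3886e+02]
 [ 0.0000e+00  0.0000e+00  0.0000e+00  1.0000e+00]]
```

View pics/cropt.png

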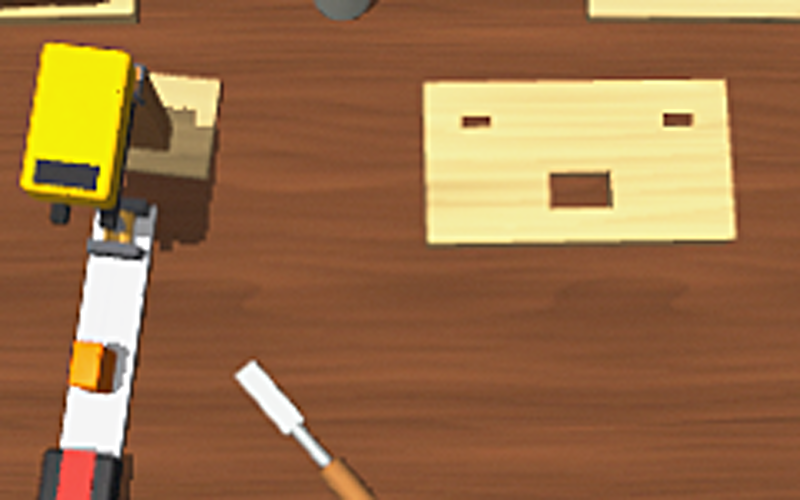

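Run:
```python
from h import *
C={n:capture(n) for n in("top","side")}
cr=lambda x,y:(125+(y+.5)*.3-.5,180+(x+.5)*.3-.5)
T=C["top"]
m=[atz(ray(T,cr(*p)),36)[:2] for p in((549,171),(611,171),(549,208),(612,208))]; print("mort",np.round(m,1).tolist(),np.mean(m,0))
for L in(((93,220),(60,450)),((150,255),(124,450))):
    a,b=[atz(ray(T,cr(*p)),14)[:2] for p in L]; print("edge",a.round(1),b.round(1),np.degrees(np.arctan2(*(a-b)[::-1])))
s=C["side"]["frame"]; h=cv2.cvtColor(s,cv2.COLOR_RGB2HSV)
def cen(m,r0,r1,c0,c1):
    z=np.zeros_like(m);z[r0:r1,c0:c1]=m[r0:r1,c0:c1]; p=np.argwhere(z);print(len(p),p.mean(0).round(1));return p.mean(0)
ms=cen((h[...,2]<225)&(h[...,1]>115),200,220,298,325)
print("mort side",atz(ray(C["side"],ms),36).round(1))
for n in C:
    hh=cv2.cvtColor(C[n]["frame"],cv2.COLOR_RGB2HSV)
    p=pinpoint("handle",n)[0]; print(n,p)
    if n=="top": print("orange top face", atz(ray(T,cr(87,365)),95))
y=[]
for n,b in(("top",(130,190,175,225)),("side",(175,215,190,240))):
    hh=cv2.cvtColor(C[n]["frame"],cv2.COLOR_RGB2HSV); y.append(ray(C[n],cen((abs(hh[...,0].astype(int)-28)<6)&(hh[...,1]>200),*b)))
print(tri(y))
for q in("pivot","handle"): print(q,[ (round(x["p"],2),np.round(x["at"],1)) for n in C for x in pinpoint(q,n)[:1]])
```

```text
mort [[713.7, -203.4], [713.7, -264.3], [676.8, -202.4], [676.8, -264.0]] [ 695.27415718 -233.5154426 ]
edge [671.3 245.5] [444.4 272.4] -6.75353779887142
edge [635.8 187.9] [444.6 209.8] -6.540341292192166
73 [213.3 313.8]
mort side [ 679.3 -228.9   36. ]
top {'at': [231.2, 206.7], 'p': 0.6}
orange top face [519.13799071 231.83969292  95.        ]
side {'at': [282.1, 247.0], 'p': 0.88}
1103 [159.6 203.1]
321 [189.8 214. ]
(array([694.26048027, 203.9180266 , 309.12203286]), [np.float64(2.2990030474600434), np.float64(2.2990030474599443)])
pivot [(0.92, array([192.4, 213.3])), (0.88, array([266.3, 225.1]))]
handle [(0.6, array([231.2, 206.7])), (0.88, array([282.1, 247. ]))]
```

>>> {"method": "play_rows", "body": {"rows": [[[0.43,0.99,0],[0,0,0.78]],[[0.43,0.99,0],[0,0,0.78]],[[0.43,0.99,0],[0,0,0.78]],[[0.43,0.99,0],[0,0,0.78]],[[0.43,0.99,0],[0,0,0.78]],[[0.43,0.99,0],[0,0,0.78]],[[0.43,0.99,0],[0,0,0.78]],[[0.43,0.99,0],[0,0,0.78]],[[0.43,0.99,0],[0,0,0.78]],[[0.43,0.99,0],[0,0,0.78]],[[0.43,0.99,0],[0,0,0.78]],[[0.43,0.99,0],[0,0,0.78]]], "hand": 1}}

```text
time: 3.7
tool_pos: [366.8, -123.1, 245.7]
tcp_rot: [3.141, 0.0, 1.725]
contact_force: [-0.3, 0.0, -0.3]
grip_width: 91.4
finger_force: 0.0
```

>>> {"method": "play_rows", "body": {"rows": [[[0.43,0.99,0],[0,0,0.78]],[[0.43,0.99,0],[0,0,0.78]],[[0.43,0.99,0],[0,0,0.78]],[[0.43,0.99,0],[0,0,0.78]],[[0.43,0.99,0],[0,0,0.78]],[[0.43,0.99,0],[0,0,0.78]],[[0.43,0.99,0],[0,0,0.78]],[[0.43,0.99,0],[0,0,0.78]],[[0.43,0.99,0],[0,0,0.78]],[[0.43,0.99,0],[0,0,0.78]],[[0.43,0.99,0],[0,0,0.78]],[[0.43,0.99,0],[0,0,0.78]]]}}

```text
time: 5.2
tool_pos: [521.6, 233.3, 245.5]
tcp_rot: [3.142, 0.0, 3.032]
contact_force: [0.1, 0.4, -0.5]
grip_width: 91.8
finger_force: 0.0
```

>>> {"method": "play_rows", "body": {"rows": [[[0,0,0],[0,0,0]],[[0,0,0],[0,0,0]],[[0,0,0],[0,0,0]]]}}

```text
time: 5.58
tool_pos: [521.0, 231.5, 245.7]
tcp_rot: [-3.141, -0.0, 3.027]
contact_force: [-0.5, -0.4, 0.4]
grip_width: 91.6
finger_force: 0.0
```

Run:
```python
from h import *
o=get_obs(); w=capture("wrist"); cv2.imwrite("pics/w1.png",w["frame"][:,:,::-1])
print(o["tool_pos"],o["tcp_rot"])
for q in("handle","pivot"): 
    for x in pinpoint(q,"wrist")[:1]: print(q,x,atz(ray(w,x["at"],o),68 if q=="handle" else 30))
h=cv2.cvtColor(w["frame"],cv2.COLOR_RGB2HSV); print(h[::40,280].tolist())
```

```text
[520.97487458 231.49159667 245.70731873] [-3.14146393e+00 -3.76236313e-05  3.02704806e+00]
pivot {'at': [299.1, 282.1], 'p': 0.61} [662.41947833 217.07906581  30.        ]
[[8, 166, 177], [2, 170, 245], [1, 165, 248], [102, 5, 255], [103, 7, 255], [16, 255, 184], [105, 12, 165], [115, 26, 58], [103, 15, 116], [103, 53, 34], [25, 13, 114]]
```

View pics/w1.png

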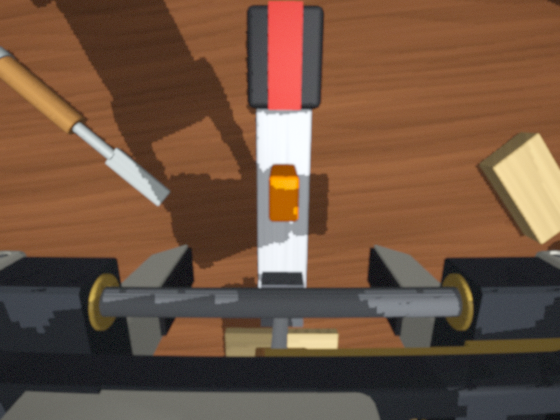

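Run:
```python
from h import *
o=get_obs(); w=capture("wrist")
for nm,p,z in (("topface back",(176,284),95),("topface front",(221,284),95),("l",(200,269.5),95),("r",(200,299),95),("face bottom",(165,284),14),("bat f l",(107,248),61),("bat f r",(107,320),61),("bat back",(5,285),61),("bar l1",(130,257),14),("bar l2",(260,258),14),("bar r1",(130,311.5),14),("bar r2",(260,307),14)):
    print(nm,atz(ray(w,p,o),z).round(1))
```

```text
topface back [500.3 237.3  95. ]
topface front [542.  232.6  95. ]
l [520.6 221.8  95. ]
r [523.7 248.3  95. ]
face bottom [503.  237.9  14. ]
bat f l [437.5 210.8  61. ]
bat f r [445.3 277.9  61. ]
bat back [355.6 254.9  61. ]
bar l1 [461.4 212.9  14. ]
bar l2 [615.  193.2  14. ]
bar r1 [468.3 272.   14. ]
bar r2 [621.9 252.8  14. ]
```

>>> {"method": "play_rows", "body": {"rows": [[[0.02,0.1,-0.6],[0,0,-0.04]],[[0,0,-1],[0,0,0]],[[0,0,-1],[0,0,0]],[[0,0,-1],[0,0,0]],[[0,0,-1],[0,0,0]],[[0,0,-0.8],[0,0,0]],[[0,0,-0.52],[0,0,0]],[[0,0,0],[0,0,0]]]}}

```text
time: 6.78
tool_pos: [521.3, 235.0, 67.2]
tcp_rot: [-3.141, -0.002, 3.023]
contact_force: [-0.2, -0.6, -0.5]
grip_width: 91.8
finger_force: 0.0
```

>>> {"method": "play_rows", "body": {"rows": [[[0,0,0],[0,0,0]],[[0,0,0],[0,0,0]],[[0,0,0],[0,0,0]],[[0,0,0],[0,0,0]],[[0,0,0],[0,0,0]],[[0,0,0],[0,0,0]],[[0,0,0],[0,0,0]],[[0,0,0],[0,0,0]]], "hand": -1}}

```text
time: 7.78
tool_pos: [521.7, 235.1, 67.9]
tcp_rot: [-3.141, -0.0, 3.023]
contact_force: [0.4, -2.7, 0.1]
grip_width: 28.0
finger_force: 30.0
```

```bash
cat >> h.py <<'E'
def proj(c,P):
    h=c["frame"].shape[0]; f=h/2/np.tan(np.radians(c["fov_y"])/2)
    K=np.array([[f,0,c["cx"]],[0,f,c["cy"]],[0,0,1.]])
    return cv2.projectPoints(np.asarray(P,float).reshape(-1,1,3),np.array(c["rvec"],float),np.array(c["tvec"],float),K,np.array(c["dist"],float))[0].reshape(-1,2)
BOX=np.array([[30+60*a,35*b,268+22.5*d] for a in(-1,1) for b in(-1,1) for d in(-1,1)],float)
FLIP=np.diag([-1.,1.,-1.])   # tool x=-carrier x, tool z down
def carrier(o):
    Rt=R.from_euler('xyz',o["tcp_rot"]).as_matrix()@FLIP
    return Rt,np.array(o["tool_pos"])-Rt@np.array([0,0,68.])
def roll_of(Rc): # roll about carrier x, relative to world vertical
    return R.from_matrix(Rc).as_euler('ZYX')[2]
def mastR(Rc,th):  # th absolute roll
    e=R.from_matrix(Rc).as_euler('ZYX'); return R.from_euler('ZYX',[e[0],e[1],th]).as_matrix()
def cent(p):
    m=cv2.moments(cv2.convexHull(np.asarray(p,np.float32))); return np.array([m["m10"],m["m01"]])/m["m00"],m["m00"]
def lean(c,o):
    Rc,p0=carrier(o); piv=p0+Rc@np.array([140,0,30.])
    pr=lambda th: cent(proj(c,piv+BOX@mastR(Rc,th).T))
    hsv=cv2.cvtColor(c["frame"],cv2.COLOR_RGB2HSV)
    m=cv2.inRange(hsv,np.array([21,185,60]),np.array([34,255,255]))
    c0,_=pr(0); yy,xx=np.mgrid[:420,:560]; m[(yy-c0[1])**2+(xx-c0[0])**2>55**2]=0
    m=cv2.morphologyEx(m,cv2.MORPH_OPEN,np.ones((2,2)))
    n,l,s,_=cv2.connectedComponentsWithStats(m)
    if n<2: return None
    k=1+s[1:,4].argmax(); q=np.argwhere(l==k)[:,::-1]; cm,A=cent(q)
    th=0.
    for _ in range(5):
        a,Ar=pr(th); b,_=pr(th+.01); J=(b-a)/.01; th+=J@(cm-a)/(J@J)
    a,Ar=pr(th); n_=np.array([-J[1],J[0]])/np.linalg.norm(J)
    return th,n_@(cm-a),A/Ar,np.linalg.norm(J)
E
python3 - <<'E'
from h import *
for i in range(2):
  o=get_obs()
  for n in("top","side"):
    c=capture(n); print(n,np.round(lean(c,o),3))
print(roll_of(carrier(o)[0]),o["moment"])
b=np.vstack([o["tool_pos"]]);print(b)
E
```

```text
top [5.70000e-02 1.23600e+00 9.36000e-01 1.01125e+02]
side [ 3.0000e-03 -4.5900e+00  3.8700e-01  8.3588e+01]
top [5.600e-02 1.390e+00 9.320e-01 1.011e+02]
side [ 3.0000e-03 -5.0700e+00  3.6800e-01  8.3607e+01]
-0.00026459640074185525 [-0.20873327 -0.10532554 -0.14823487]
[[521.74493081 235.0435356   67.9013503 ]]
```

Run:
```python
from h import *
o=get_obs(); out=[]
for n in("top","side"):
    c=capture(n); Rc,p0=carrier(o); piv=p0+Rc@np.array([140,0,30.])
    im=c["frame"].copy(); big=cv2.resize(im,None,fx=5,fy=5,interpolation=cv2.INTER_NEAREST)
    hp=proj(c,piv+BOX@mastR(Rc,0.04).T); cc=hp.mean(0)
    cv2.polylines(big,[cv2.convexHull(((hp+.5)*5).astype(np.int32))],True,(255,0,0),1)
    x,y=(cc*5).astype(int); out.append(big[max(y-250,0):max(y-250,0)+500,x-200:x+200])
    if n=="side":
        h=cv2.cvtColor(im,cv2.COLOR_RGB2HSV); r,q=int(cc[1]),int(cc[0]); print(r,q); print(h[r-16:r+20:4,q-20:q+21:4].tolist())
cv2.imwrite("pics/head.png",np.hstack(out)[:,:,::-1])
```

```text
194 216
[[[27, 33, 172], [29, 36, 170], [26, 32, 174], [27, 42, 177], [22, 77, 203], [23, 120, 236], [24, 44, 179], [27, 31, 175], [29, 37, 174], [25, 35, 175], [26, 35, 173]], [[25, 36, 175], [22, 116, 231], [27, 163, 253], [28, 189, 255], [29, 200, 255], [29, 202, 255], [28, 187, 254], [23, 61, 185], [13, 132, 241], [16, 168, 253], [16, 47, 189]], [[23, 53, 179], [27, 204, 253], [29, 198, 255], [29, 201, 255], [29, 202, 255], [29, 202, 255], [29, 203, 255], [28, 193, 254], [15, 167, 225], [11, 77, 225], [16, 37, 213]], [[28, 38, 170], [21, 192, 219], [27, 203, 252], [29, 203, 255], [29, 202, 255], [29, 200, 255], [28, 190, 255], [26, 139, 251], [15, 48, 209], [15, 35, 216], [16, 38, 220]], [[28, 38, 176], [21, 181, 202], [21, 203, 212], [26, 206, 251], [29, 202, 255], [19, 120, 208], [15, 50, 194], [15, 40, 209], [15, 35, 223], [15, 39, 211], [15, 38, 219]], [[26, 36, 176], [21, 61, 176], [21, 188, 205], [21, 204, 213], [22, 183, 238], [12, 64, 107], [12, 68, 86], [14, 65, 90], [14, 46, 154], [15, 40, 212], [15, 45, 180]], [[26, 32, 175], [27, 37, 177], [22, 52, 180], [21, 189, 201], [18, 135, 170], [10, 64, 84], [8, 56, 87], [12, 49, 88], [9, 56, 91], [12, 51, 125], [13, 56, 96]], [[25, 35, 175], [23, 39, 177], [23, 39, 178], [23, 52, 178], [20, 141, 163], [11, 73, 77], [9, 70, 77], [13, 65, 82], [11, 60, 85], [9, 44, 81], [13, 69, 85]], [[25, 38, 173], [21, 39, 171], [15, 74, 183], [14, 89, 178], [13, 123, 129], [10, 78, 75], [14, 82, 75], [10, 72, 74], [11, 70, 76], [11, 61, 84], [12, 79, 81]]]
```

View pics/head.png

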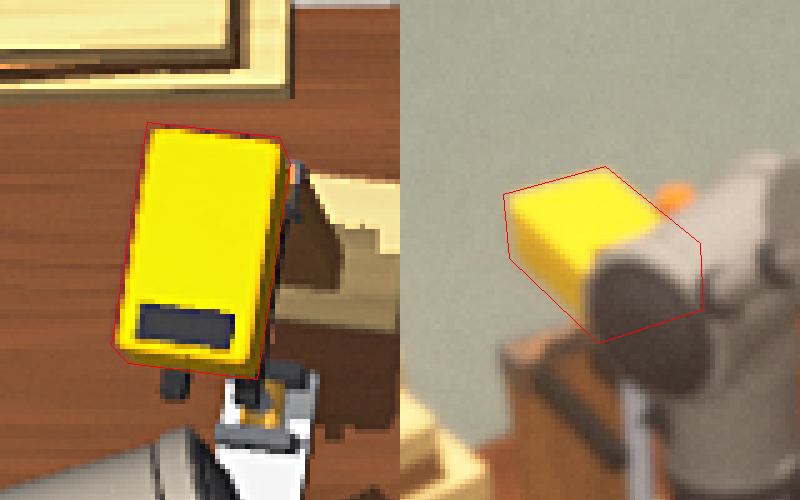

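>>> {"method": "play_rows", "body": {"rows": [[[0,0,0.2],[0,0,0]],[[0,0,0.4],[0,0,0]],[[0,0,0.4],[0,0,0]],[[0,0,0.2],[-0.16,0.02,0]],[[0,0,0],[0,0,0]],[[0,0,0],[0,0,0]]]}}

```text
time: 8.82
tool_pos: [521.5, 235.4, 103.6]
tcp_rot: [-3.119, -0.001, 3.023]
contact_force: [0.2, -0.2, -9.4]
grip_width: 28.1
finger_force: 30.0
```

```bash
sed -i 's/\[21,185,60\]/[18,185,60]/' h.py
cat > ctl.py <<'E'
from h import *
import sys
from scipy.optimize import lsq_linear
I,KG,KS,CD,ML,HP=.019,.72*1.02,.49,.09,.72*1.02/9.81,.038
U=np.radians(8)
def step(x,phi,w,T,v0,v,w0,n=None):
    """x=[th,dth,bias]; piecewise const lateral vel v (m/s, carrier y), roll rate w over T; impulses at start"""
    th,d=x[0],x[1]; d+=ML/I*((v-v0)+HP*(w-w0)); n=max(1,int(round(T/.0025))); dt=T/n
    for _ in range(n):
        a=(KG*th-KS*(th-phi)-CD*(d-w))/I; d+=a*dt; th+=d*dt; phi+=w*dt
    return np.array([th,d,x[2]]),phi
def run(x,phi,rows,v0=0,w0=0):  # rows: (v,w,T)
    tr=[]
    for v,w,T in rows:
        x,phi=step(x,phi,w,T,v0,v,w0); v0,w0=v,w; tr.append((x[0],x[1],phi))
    x,_=step(x,phi,0,0.0025,v0,0,w0)  # stop
    return x,phi,np.array(tr)
def kfprop(S,rows):
    x=np.array(S["x"]);P=np.array(S["P"]); f=lambda z:run(z,S["phi"],rows)[0]
    x1=f(x); F=np.array([(f(x+1e-4*e)-x1)/1e-4 for e in np.eye(3)]).T
    T=sum(r[2] for r in rows); P=F@P@F.T+np.diag([(.004)**2,(.06)**2,0])*T
    S["x"]=x1.tolist();S["P"]=P.tolist()
def kfmeas(S,z,s=.006):
    x=np.array(S["x"]);P=np.array(S["P"]);H=np.array([[1,0,1.]]);K=P@H.T/(H@P@H.T+s*s)
    inn=z-(x[0]+x[2]); S["x"]=(x+(K*inn).ravel()).tolist();S["P"]=((np.eye(3)-K@H)@P).tolist(); return inn
def plan(x,phi,vs,H=18,ru=.15,rp=.25):
    vs=list(vs)+[0]*(H-len(vs))
    def resp(w):
        _,_,tr=run(x,phi,[(v,wk,.125) for v,wk in zip(vs,w)]); 
        return np.concatenate([tr[:,0],.15*tr[:,1],rp*tr[:,2],ru*np.asarray(w)*.125,[6*(tr[-1,0]*6.6+tr[-1,1])]])
    r0=resp(np.zeros(H)); A=np.array([resp(e)-r0 for e in np.eye(H)]).T
    w=lsq_linear(A,-r0,bounds=(-.95*U/.125,.95*U/.125)).x
    return w
E
python3 - <<'E'
from h import *
o=get_obs(); print(o["time"],o["tool_pos"],carrier(o)[1],roll_of(carrier(o)[0]),R.from_matrix(carrier(o)[0]).as_euler('ZYX'))
c=capture("top"); print(lean(c,o)); o=get_obs(); c=capture("top"); print(lean(c,o),o["contact_force"],o["moment"])
E
```

```text
8.825 [521.46669118 235.39182423 103.59934888] [521.23050314 233.86525902  35.61689663] -0.02270440897813643 [-0.11822002  0.00080152 -0.02270441]
(np.float64(0.04468742083656323), np.float64(1.0741105039593724), 0.9408416429671931, np.float64(104.13079417572482))
(np.float64(0.04218736961809549), np.float64(1.0749814064281387), 0.9394030333271886, np.float64(104.05735262717795)) [ 0.02047895 -0.58175685 -8.82939178] [ 0.22705952 -0.1709867   0.0136505 ]
```

```bash
cat > cyc.py <<'E'
from ctl import *
# usage: cyc.py n ncap [dx dy dz mm]
n=int(sys.argv[1]); ncap=int(sys.argv[2]); D=np.array([float(a) for a in sys.argv[3:6]] or [0,0,0])
try: S=json.load(open("S.json"))
except FileNotFoundError: S=None
o=get_obs(); Rc,_=carrier(o); ez=R.from_matrix(Rc).as_euler('ZYX'); yaw=ez[0]; yl=np.array([-np.sin(yaw),np.cos(yaw),0])
if S is None: S=dict(x=[.02,-.08,0],P=np.diag([.02**2,.1**2,.008**2]).tolist(),phi=ez[2],t=o["time"],rows=[])
if S["rows"]: kfprop(S,S["rows"]); S["phi"]+=sum(w*T for v,w,T in S["rows"]); 
print("t %.3f (exp %.3f) phi meas %.4f cmd %.4f pitch %.4f yaw %.4f pos %s"%(o["time"],S["t"],ez[2],S["phi"],ez[1],yaw,o["tool_pos"].round(1)))
S["phi"]=.5*S["phi"]+.5*ez[2]
t=o["time"]
for i in range(ncap):
    if i: o=get_obs()
    xp=S["x"][:]
    c=capture("top"); L=lean(c,o)
    if L is None or L[2]<.85 or abs(L[1])>5: print("BAD",L); inn=None
    else: inn=kfmeas(S,L[0])
    print(" pred",np.round(xp,3)," meas",None if L is None else np.round(L,3)," est",np.round(S["x"],3),"sd",np.sqrt(np.diag(S["P"])).round(3))
    o2=get_obs(); dt=o2["time"]-t; t=o2["time"]
    kfprop(S,[(0,0,dt)])
wt=np.ones(n)
for k,a in enumerate((.33,.67)):
    if n>=6: wt[k]=wt[-1-k]=a
sh=np.round(np.outer(wt/wt.sum(),D)/30,2)
vs=sh*30/125@yl
w=plan(np.array(S["x"]),S["phi"],vs)
tu=w[:n]*.125/U; ax=np.array([np.cos(yaw),np.sin(yaw)])
tv=np.round(np.outer(tu,ax),2)
rows=[[[float(a) for a in s],[float(b[0]),float(b[1]),0]] for s,b in zip(sh,tv)]
wr=tv@ax*U/.125
S["rows"]=[(float(v),float(k),.125) for v,k in zip(vs,wr)]; S["t"]=t+.125*n
_,_,tr=run(np.array(S["x"]),S["phi"],S["rows"]); print("pred th",tr[:,0].round(3),"phi",tr[:,2].round(3))
json.dump(S,open("S.json","w")); print(json.dumps(rows))
E
python3 -c "
from ctl import *
x=np.array([.02,-.08,0]);print((plan(x,-.04,[])*.125).round(3)); print((plan(np.array([.0,0,0]),0,-np.array([.33,.67,1,1,1,1,.67,.33])*.1)*.125).round(3))"
```

```text
[ 0.01   0.014  0.009  0.004  0.002  0.001  0.     0.     0.     0.
  0.    -0.    -0.    -0.    -0.    -0.    -0.    -0.   ]
[ 0.026  0.008 -0.    -0.015 -0.012 -0.008 -0.017 -0.01  -0.003  0.013
  0.009  0.005  0.002  0.001  0.     0.     0.     0.   ]
```

>>> {"method": "play_rows", "body": {"rows": [[[-0.4,0.05,0],[-0.12,0.01,0]],[[-0.8,0.09,0],[0,0,0]],[[-0.9,0.11,0],[0,0,0]],[[-0.8,0.09,0],[0,0,0]],[[-0.41,0.05,0],[0,0,0]]]}}

```text
time: 9.55
tool_pos: [420.6, 247.1, 103.9]
tcp_rot: [-3.101, -0.001, 3.024]
contact_force: [0.4, -0.1, -8.6]
grip_width: 27.8
finger_force: 30.0
```

```bash
python3 cyc.py 3 2
```

```text
t 9.550 (exp 9.550) phi meas -0.0401 cmd -0.0401 pitch 0.0005 yaw -0.1177 pos [420.6 247.1 103.9]
 pred [ 0.02 -0.08  0.  ]  meas [-8.6000e-02  1.1810e+00  9.1000e-01  1.0095e+02]  est [-0.065 -0.08  -0.014] sd [0.009 0.1   0.007]
 pred [-0.071 -0.151 -0.014]  meas [ -0.102   1.171   0.913 100.129]  est [-0.081 -0.225 -0.014] sd [0.009 0.07  0.007]
pred th [-0.079 -0.047 -0.023] phi [0.092 0.098 0.057]
[[[0.0, 0.0, 0.0], [0.94, -0.11, 0]], [[0.0, 0.0, 0.0], [0.04, -0.0, 0]], [[0.0, 0.0, 0.0], [-0.29, 0.03, 0]]]
```

>>> {"method": "play_rows", "body": {"rows": [[[0.0,0.0,0.0],[0.94,-0.11,0]],[[0.0,0.0,0.0],[0.04,0.0,0]],[[0.0,0.0,0.0],[-0.29,0.03,0]]]}}

```text
time: 10.02
tool_pos: [423.3, 245.9, 104.1]
tcp_rot: [3.087, 0.0, 3.02]
contact_force: [0.0, -0.4, -9.0]
grip_width: 28.0
finger_force: 30.0
```

```bash
python3 cyc.py 4 1
```

```text
t 10.025 (exp 10.025) phi meas 0.0543 cmd 0.0568 pitch -0.0005 yaw -0.1213 pos [423.3 245.9 104.1]
 pred [-0.023  0.182 -0.014]  meas [-8.20000e-02  1.27100e+00  9.13000e-01  1.01054e+02]  est [-0.069  0.089 -0.01 ] sd [0.01  0.041 0.007]
pred th [-0.039 -0.019 -0.008 -0.002] phi [0.081 0.05  0.025 0.011]
[[[0.0, 0.0, 0.0], [0.18, -0.02, 0]], [[0.0, 0.0, 0.0], [-0.22, 0.03, 0]], [[0.0, 0.0, 0.0], [-0.18, 0.02, 0]], [[0.0, 0.0, 0.0], [-0.1, 0.01, 0]]]
```

>>> {"method": "play_rows", "body": {"rows": [[[0.0,0.0,0.0],[0.18,-0.02,0]],[[0.0,0.0,0.0],[-0.22,0.03,0]],[[0.0,0.0,0.0],[-0.18,0.02,0]],[[0.0,0.0,0.0],[-0.1,0.01,0]]]}}

```text
time: 10.58
tool_pos: [422.6, 247.2, 103.9]
tcp_rot: [3.129, -0.0, 3.023]
contact_force: [1.1, 0.2, -8.8]
grip_width: 27.5
finger_force: 30.0
```

```bash
python3 cyc.py 4 2
```

```text
t 10.575 (exp 10.575) phi meas 0.0123 cmd 0.0106 pitch 0.0001 yaw -0.1185 pos [422.6 247.2 103.9]
 pred [-0.002  0.04  -0.01 ]  meas [-2.60000e-02  1.23300e+00  9.28000e-01  1.03466e+02]  est [-0.017  0.012 -0.009] sd [0.009 0.046 0.006]
 pred [-0.016  0.013 -0.009]  meas [-2.80000e-02  1.23700e+00  9.33000e-01  1.03394e+02]  est [-0.018  0.007 -0.008] sd [0.008 0.037 0.006]
pred th [-0.012 -0.006 -0.003 -0.002] phi [0.023 0.014 0.007 0.003]
[[[0.0, 0.0, 0.0], [0.08, -0.01, 0]], [[0.0, 0.0, 0.0], [-0.06, 0.01, 0]], [[0.0, 0.0, 0.0], [-0.05, 0.01, 0]], [[0.0, 0.0, 0.0], [-0.03, 0.0, 0]]]
```

>>> {"method": "play_rows", "body": {"rows": [[[0.0,0.0,0.0],[0.08,-0.01,0]],[[0.0,0.0,0.0],[-0.06,0.01,0]],[[0.0,0.0,0.0],[-0.05,0.01,0]],[[0.0,0.0,0.0],[-0.03,0.0,0]]]}}

```text
time: 11.18
tool_pos: [422.6, 247.0, 104.0]
tcp_rot: [3.138, -0.0, 3.023]
contact_force: [0.2, -0.1, -9.0]
grip_width: 27.8
finger_force: 30.0
```

```bash
python3 cyc.py 7 1 8 -65 20
```

```text
t 11.175 (exp 11.175) phi meas 0.0040 cmd 0.0030 pitch 0.0004 yaw -0.1187 pos [422.6 247.  104. ]
 pred [-0.002  0.009 -0.008]  meas [-3.50000e-02  1.29100e+00  9.28000e-01  1.03116e+02]  est [-0.029 -0.043 -0.005] sd [0.008 0.046 0.005]
pred th [-0.023 -0.014 -0.01  -0.006 -0.005 -0.     0.006] phi [ 0.067  0.063  0.049  0.025  0.008 -0.013 -0.026]
[[[0.02, -0.14, 0.04], [0.45, -0.05, 0]], [[0.04, -0.29, 0.09], [-0.03, 0.0, 0]], [[0.05, -0.43, 0.13], [-0.1, 0.01, 0]], [[0.05, -0.43, 0.13], [-0.17, 0.02, 0]], [[0.05, -0.43, 0.13], [-0.12, 0.01, 0]], [[0.04, -0.29, 0.09], [-0.15, 0.02, 0]], [[0.02, -0.14, 0.04], [-0.09, 0.01, 0]]]
```

>>> {"method": "play_rows", "body": {"rows": [[[0.02,-0.14,0.04],[0.45,-0.05,0]],[[0.04,-0.29,0.09],[-0.03,0.0,0]],[[0.05,-0.43,0.13],[-0.1,0.01,0]],[[0.05,-0.43,0.13],[-0.17,0.02,0]],[[0.05,-0.43,0.13],[-0.12,0.01,0]],[[0.04,-0.29,0.09],[-0.15,0.02,0]],[[0.02,-0.14,0.04],[-0.09,0.01,0]]]}}

```text
time: 12.1
tool_pos: [430.8, 182.1, 123.7]
tcp_rot: [-3.116, 0.001, 3.022]
contact_force: [0.0, 0.3, -9.1]
grip_width: 27.9
finger_force: 30.0
```

```bash
python3 cyc.py 7 1 8 -78 20
```

```text
t 12.100 (exp 12.100) phi meas -0.0260 cmd -0.0260 pitch -0.0006 yaw -0.1192 pos [430.8 182.1 123.7]
 pred [ 0.006  0.121 -0.005]  meas [-4.90000e-02  1.09500e+00  9.33000e-01  1.05992e+02]  est [-0.047  0.02  -0.002] sd [0.008 0.058 0.004]
pred th [-0.034 -0.021 -0.017 -0.012 -0.012 -0.007 -0.003] phi [ 0.071  0.072  0.057  0.029  0.009 -0.017 -0.033]
[[[0.02, -0.17, 0.04], [0.69, -0.08, 0]], [[0.04, -0.35, 0.09], [0.01, -0.0, 0]], [[0.05, -0.52, 0.13], [-0.11, 0.01, 0]], [[0.05, -0.52, 0.13], [-0.2, 0.02, 0]], [[0.05, -0.52, 0.13], [-0.14, 0.02, 0]], [[0.04, -0.35, 0.09], [-0.19, 0.02, 0]], [[0.02, -0.17, 0.04], [-0.11, 0.01, 0]]]
```

```bash
sed -i 's/a=(KG\*th-KS/a=(KG*(th+x[2])-KS/; s/H=np.array(\[\[1,0,1.\]\])/H=np.array([[1,0,0.]])/; s/inn=z-(x\[0\]+x\[2\])/inn=z-x[0]/' ctl.py
python3 - <<'E'
import json,numpy as np
S=json.load(open("S.json")); S["rows"]=[]; S["x"][2]=-.005; P=np.array(S["P"]); P[2,:]=0;P[:,2]=0;P[2,2]=.005**2; S["P"]=P.tolist(); S["x"][0]-=.001; S["x"][1]-=.03; json.dump(S,open("S.json","w"))
E
python3 cyc.py 7 0 8 -78 20
```

```text
t 12.150 (exp 13.025) phi meas -0.0265 cmd -0.0260 pitch -0.0006 yaw -0.1188 pos [430.8 182.  123.7]
pred th [-0.035 -0.021 -0.016 -0.012 -0.012 -0.009 -0.007] phi [ 0.081  0.082  0.065  0.036  0.015 -0.012 -0.027]
[[[0.02, -0.17, 0.04], [0.76, -0.09, 0]], [[0.04, -0.35, 0.09], [0.01, -0.0, 0]], [[0.05, -0.52, 0.13], [-0.12, 0.01, 0]], [[0.05, -0.52, 0.13], [-0.21, 0.02, 0]], [[0.05, -0.52, 0.13], [-0.15, 0.02, 0]], [[0.04, -0.35, 0.09], [-0.19, 0.02, 0]], [[0.02, -0.17, 0.04], [-0.11, 0.01, 0]]]
```

>>> {"method": "play_rows", "body": {"rows": [[[0.02,-0.17,0.04],[0.76,-0.09,0]],[[0.04,-0.35,0.09],[0.01,0.0,0]],[[0.05,-0.52,0.13],[-0.12,0.01,0]],[[0.05,-0.52,0.13],[-0.21,0.02,0]],[[0.05,-0.52,0.13],[-0.15,0.02,0]],[[0.04,-0.35,0.09],[-0.19,0.02,0]],[[0.02,-0.17,0.04],[-0.11,0.01,0]]]}}

```text
time: 13.02
tool_pos: [438.9, 104.1, 143.2]
tcp_rot: [-3.114, 0.002, 3.023]
contact_force: [-0.2, -0.1, -9.2]
grip_width: 28.1
finger_force: 30.0
```

```bash
python3 cyc.py 7 1 9 -78 10
```

```text
t 13.025 (exp 13.025) phi meas -0.0275 cmd -0.0275 pitch -0.0021 yaw -0.1190 pos [438.9 104.1 143.2]
 pred [-0.007  0.107 -0.005]  meas [2.30000e-02 1.36400e+00 9.52000e-01 1.11109e+02]  est [ 0.023  0.17  -0.004] sd [0.006 0.062 0.004]
pred th [ 0.022  0.01  -0.001 -0.003 -0.005  0.     0.007] phi [-0.026  0.006  0.026  0.019  0.009 -0.012 -0.026]
[[[0.02, -0.17, 0.02], [0.01, -0.0, 0]], [[0.04, -0.35, 0.04], [0.23, -0.03, 0]], [[0.06, -0.52, 0.07], [0.14, -0.02, 0]], [[0.06, -0.52, 0.07], [-0.05, 0.01, 0]], [[0.06, -0.52, 0.07], [-0.07, 0.01, 0]], [[0.04, -0.35, 0.04], [-0.15, 0.02, 0]], [[0.02, -0.17, 0.02], [-0.1, 0.01, 0]]]
```

>>> {"method": "play_rows", "body": {"rows": [[[0.02,-0.17,0.02],[0.01,0.0,0]],[[0.04,-0.35,0.04],[0.23,-0.03,0]],[[0.06,-0.52,0.07],[0.14,-0.02,0]],[[0.06,-0.52,0.07],[-0.05,0.01,0]],[[0.06,-0.52,0.07],[-0.07,0.01,0]],[[0.04,-0.35,0.04],[-0.15,0.02,0]],[[0.02,-0.17,0.02],[-0.1,0.01,0]]]}}

```text
time: 13.95
tool_pos: [447.8, 26.0, 152.9]
tcp_rot: [-3.116, 0.002, 3.023]
contact_force: [0.1, -0.4, -8.5]
grip_width: 27.6
finger_force: 30.0
```

```bash
python3 cyc.py 7 1 9 -78 0
```

```text
t 13.950 (exp 13.950) phi meas -0.0261 cmd -0.0261 pitch -0.0017 yaw -0.1191 pos [447.8  26.  152.9]
 pred [ 0.007  0.144 -0.004]  meas [9.00000e-03 1.11200e+00 9.63000e-01 1.23663e+02]  est [ 0.009  0.148 -0.004] sd [0.006 0.06  0.003]
pred th [ 0.011  0.003 -0.005 -0.007 -0.01  -0.007 -0.003] phi [-0.008  0.019  0.032  0.02   0.009 -0.013 -0.027]
[[[0.02, -0.17, 0.0], [0.13, -0.02, 0]], [[0.04, -0.35, 0.0], [0.19, -0.02, 0]], [[0.06, -0.52, 0.0], [0.09, -0.01, 0]], [[0.06, -0.52, 0.0], [-0.08, 0.01, 0]], [[0.06, -0.52, 0.0], [-0.08, 0.01, 0]], [[0.04, -0.35, 0.0], [-0.16, 0.02, 0]], [[0.02, -0.17, 0.0], [-0.1, 0.01, 0]]]
```

Prediction matches the measurement; continuing.

>>> {"method": "play_rows", "body": {"rows": [[[0.02,-0.17,0.0],[0.13,-0.02,0]],[[0.04,-0.35,0.0],[0.19,-0.02,0]],[[0.06,-0.52,0.0],[0.09,-0.01,0]],[[0.06,-0.52,0.0],[-0.08,0.01,0]],[[0.06,-0.52,0.0],[-0.08,0.01,0]],[[0.04,-0.35,0.0],[-0.16,0.02,0]],[[0.02,-0.17,0.0],[-0.1,0.01,0]]]}}

```text
time: 14.88
tool_pos: [456.8, -51.9, 152.8]
tcp_rot: [-3.114, 0.002, 3.023]
contact_force: [-0.7, 0.1, -9.0]
grip_width: 28.2
finger_force: 30.0
```

```bash
python3 cyc.py 7 1 10 -78 0
```

```text
t 14.875 (exp 14.875) phi meas -0.0274 cmd -0.0275 pitch -0.0017 yaw -0.1189 pos [456.8 -51.9 152.8]
 pred [-0.003  0.12  -0.004]  meas [1.00000e-03 1.43400e+00 9.48000e-01 1.12744e+02]  est [ 0.001  0.129 -0.004] sd [0.006 0.059 0.002]
pred th [ 0.005  0.    -0.006 -0.007 -0.009 -0.006 -0.002] phi [ 0.004  0.027  0.036  0.022  0.009 -0.013 -0.027]
[[[0.02, -0.17, 0.0], [0.22, -0.03, 0]], [[0.04, -0.35, 0.0], [0.17, -0.02, 0]], [[0.07, -0.52, 0.0], [0.06, -0.01, 0]], [[0.07, -0.52, 0.0], [-0.1, 0.01, 0]], [[0.07, -0.52, 0.0], [-0.09, 0.01, 0]], [[0.04, -0.35, 0.0], [-0.16, 0.02, 0]], [[0.02, -0.17, 0.0], [-0.1, 0.01, 0]]]
```

>>> {"method": "play_rows", "body": {"rows": [[[0.02,-0.17,0.0],[0.22,-0.03,0]],[[0.04,-0.35,0.0],[0.17,-0.02,0]],[[0.07,-0.52,0.0],[0.06,-0.01,0]],[[0.07,-0.52,0.0],[-0.1,0.01,0]],[[0.07,-0.52,0.0],[-0.09,0.01,0]],[[0.04,-0.35,0.0],[-0.16,0.02,0]],[[0.02,-0.17,0.0],[-0.1,0.01,0]]]}}

```text
time: 15.8
tool_pos: [466.6, -129.8, 152.8]
tcp_rot: [-3.114, 0.003, 3.023]
contact_force: [-1.3, 0.6, -8.1]
grip_width: 27.8
finger_force: 30.0
```

```bash
python3 cyc.py 7 1 10 -78 0
```

```text
t 15.800 (exp 15.800) phi meas -0.0272 cmd -0.0273 pitch -0.0029 yaw -0.1189 pos [ 466.6 -129.8  152.8]
 pred [-0.001  0.125 -0.004]  meas [1.9000e-02 1.3680e+00 9.0900e-01 1.1131e+02]  est [ 0.019  0.165 -0.003] sd [0.006 0.059 0.002]
pred th [ 0.019  0.008 -0.002 -0.003 -0.005 -0.     0.006] phi [-0.022  0.009  0.028  0.019  0.009 -0.013 -0.027]
[[[0.02, -0.17, 0.0], [0.04, -0.0, 0]], [[0.04, -0.35, 0.0], [0.22, -0.03, 0]], [[0.07, -0.52, 0.0], [0.13, -0.02, 0]], [[0.07, -0.52, 0.0], [-0.06, 0.01, 0]], [[0.07, -0.52, 0.0], [-0.07, 0.01, 0]], [[0.04, -0.35, 0.0], [-0.16, 0.02, 0]], [[0.02, -0.17, 0.0], [-0.1, 0.01, 0]]]
```

>>> {"method": "play_rows", "body": {"rows": [[[0.02,-0.17,0.0],[0.04,0.0,0]],[[0.04,-0.35,0.0],[0.22,-0.03,0]],[[0.07,-0.52,0.0],[0.13,-0.02,0]],[[0.07,-0.52,0.0],[-0.06,0.01,0]],[[0.07,-0.52,0.0],[-0.07,0.01,0]],[[0.04,-0.35,0.0],[-0.16,0.02,0]],[[0.02,-0.17,0.0],[-0.1,0.01,0]]]}}

```text
time: 16.73
tool_pos: [476.5, -207.8, 152.7]
tcp_rot: [-3.114, 0.003, 3.023]
contact_force: [-0.7, -0.2, -8.8]
grip_width: 27.9
finger_force: 30.0
```

```bash
sed -i 's/c=capture("top"); L=/c=capture("top"); cv2.imwrite("pics\/last.png",cv2.resize(c["frame"][120:270,270:470],None,fx=4,fy=4,interpolation=cv2.INTER_CUBIC)[:,:,::-1]); L=/' cyc.py; python3 cyc.py 4 1 0 0 0
```

```text
t 16.725 (exp 16.725) phi meas -0.0272 cmd -0.0272 pitch -0.0029 yaw -0.1187 pos [ 476.5 -207.8  152.7]
 pred [ 0.006  0.141 -0.003]  meas [-9.00000e-03  1.08200e+00  9.08000e-01  1.10642e+02]  est [-0.009  0.111 -0.004] sd [0.006 0.059 0.002]
pred th [-0.001 -0.001 -0.001 -0.001] phi [-0.015 -0.005  0.001  0.004]
[[[0.0, 0.0, 0.0], [0.09, -0.01, 0]], [[0.0, 0.0, 0.0], [0.07, -0.01, 0]], [[0.0, 0.0, 0.0], [0.04, -0.0, 0]], [[0.0, 0.0, 0.0], [0.02, -0.0, 0]]]
```

>>> {"method": "play_rows", "body": {"rows": [[[0.0,0.0,0.0],[0.09,-0.01,0]],[[0.0,0.0,0.0],[0.07,-0.01,0]],[[0.0,0.0,0.0],[0.04,0.0,0]],[[0.0,0.0,0.0],[0.02,0.0,0]]]}}

```text
time: 17.27
tool_pos: [476.5, -207.5, 152.9]
tcp_rot: [3.137, 0.002, 3.023]
contact_force: [0.0, 1.0, -8.3]
grip_width: 27.9
finger_force: 30.0
```

View pics/last.png

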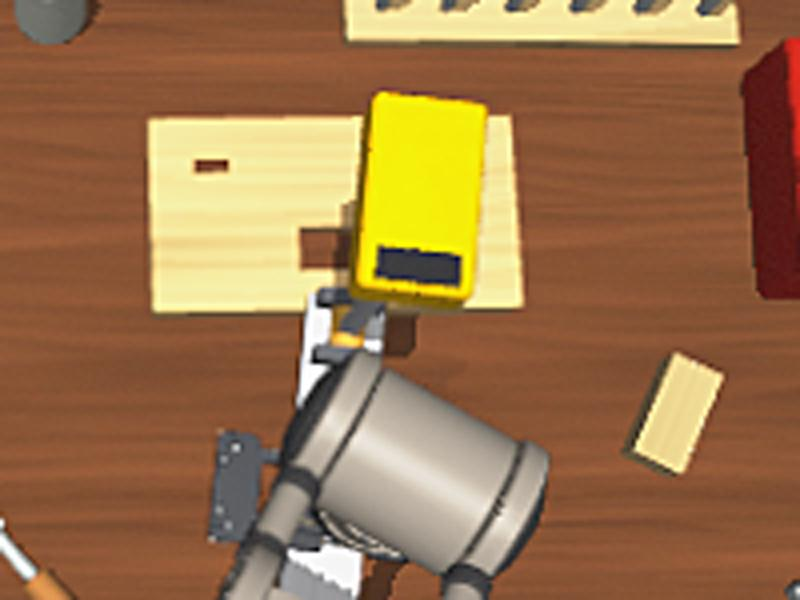

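```bash
python3 cyc.py 5 1 0 0 0
```

```text
t 17.275 (exp 17.275) phi meas 0.0048 cmd 0.0036 pitch -0.0023 yaw -0.1187 pos [ 476.5 -207.5  152.9]
 pred [-0.001 -0.003 -0.004]  meas [-4.00000e-03  1.16700e+00  9.06000e-01  1.10532e+02]  est [-0.003 -0.008 -0.004] sd [0.006 0.045 0.001]
pred th [-0.003 -0.002 -0.001 -0.001 -0.001] phi [0.01  0.009 0.007 0.006 0.006]
[[[0.0, 0.0, 0.0], [0.04, -0.01, 0]], [[0.0, 0.0, 0.0], [-0.01, 0.0, 0]], [[0.0, 0.0, 0.0], [-0.01, 0.0, 0]], [[0.0, 0.0, 0.0], [-0.01, 0.0, 0]], [[0.0, 0.0, 0.0], [-0.0, 0.0, 0]]]
```

>>> {"method": "play_rows", "body": {"rows": [[[0.0,0.0,0.0],[0.04,-0.01,0]],[[0.0,0.0,0.0],[-0.01,0.0,0]],[[0.0,0.0,0.0],[-0.01,0.0,0]],[[0.0,0.0,0.0],[-0.01,0.0,0]],[[0.0,0.0,0.0],[0.0,0.0,0]]]}}

```text
time: 17.95
tool_pos: [476.5, -207.4, 152.9]
tcp_rot: [3.136, 0.004, 3.023]
contact_force: [-0.0, 1.3, -8.9]
grip_width: 28.2
finger_force: 30.0
```

```bash
python3 cyc.py 5 1 0 0 0
```

```text
t 17.950 (exp 17.950) phi meas 0.0061 cmd 0.0057 pitch -0.0035 yaw -0.1185 pos [ 476.5 -207.4  152.9]
 pred [-0.001 -0.001 -0.004]  meas [1.00000e-03 1.03200e+00 9.02000e-01 1.10429e+02]  est [ 0.001  0.004 -0.004] sd [0.006 0.05  0.001]
pred th [ 0.001  0.    -0.001 -0.002 -0.004] phi [0.003 0.003 0.003 0.003 0.003]
[[[0.0, 0.0, 0.0], [-0.02, 0.0, 0]], [[0.0, 0.0, 0.0], [0.0, -0.0, 0]], [[0.0, 0.0, 0.0], [0.0, -0.0, 0]], [[0.0, 0.0, 0.0], [0.0, -0.0, 0]], [[0.0, 0.0, 0.0], [0.0, -0.0, 0]]]
```

Nicely balanced; going on with the hold.

>>> {"method": "play_rows", "body": {"rows": [[[0.0,0.0,0.0],[-0.02,0.0,0]],[[0.0,0.0,0.0],[0.0,0.0,0]],[[0.0,0.0,0.0],[0.0,0.0,0]],[[0.0,0.0,0.0],[0.0,0.0,0]],[[0.0,0.0,0.0],[0.0,0.0,0]]]}}

```text
time: 18.62
tool_pos: [476.5, -207.5, 152.8]
tcp_rot: [3.138, 0.004, 3.023]
contact_force: [-0.1, -0.5, -9.3]
grip_width: 27.9
finger_force: 30.0
```

```bash
python3 cyc.py 5 1 0 0 0
```

```text
t 18.625 (exp 18.625) phi meas 0.0034 cmd 0.0031 pitch -0.0038 yaw -0.1186 pos [ 476.5 -207.5  152.8]
 pred [-0.004 -0.017 -0.004]  meas [-6.0000e-03  1.0550e+00  9.0800e-01  1.1061e+02]  est [-0.005 -0.019 -0.004] sd [0.006 0.05  0.001]
pred th [-0.005 -0.002 -0.     0.001  0.002] phi [0.015 0.012 0.009 0.008 0.006]
[[[0.0, 0.0, 0.0], [0.08, -0.01, 0]], [[0.0, 0.0, 0.0], [-0.02, 0.0, 0]], [[0.0, 0.0, 0.0], [-0.02, 0.0, 0]], [[0.0, 0.0, 0.0], [-0.01, 0.0, 0]], [[0.0, 0.0, 0.0], [-0.01, 0.0, 0]]]
```

>>> {"method": "play_rows", "body": {"rows": [[[0.0,0.0,0.0],[0.08,-0.01,0]],[[0.0,0.0,0.0],[-0.02,0.0,0]],[[0.0,0.0,0.0],[-0.02,0.0,0]],[[0.0,0.0,0.0],[-0.01,0.0,0]],[[0.0,0.0,0.0],[-0.01,0.0,0]]]}}

```text
time: 19.3
tool_pos: [476.5, -207.4, 152.8]
tcp_rot: [3.135, 0.005, 3.023]
contact_force: [-0.9, -0.4, -8.3]
grip_width: 27.6
finger_force: 30.0
```

```bash
python3 cyc.py 5 1 0 0 0
```

```text
t 19.300 (exp 19.300) phi meas 0.0062 cmd 0.0062 pitch -0.0049 yaw -0.1185 pos [ 476.5 -207.4  152.8]
 pred [ 0.002  0.007 -0.004]  meas [5.00000e-03 1.09100e+00 9.10000e-01 1.10369e+02]  est [ 0.004  0.012 -0.004] sd [0.006 0.05  0.001]
pred th [0.004 0.002 0.002 0.002 0.002] phi [-0.001  0.     0.003  0.005  0.005]
[[[0.0, 0.0, 0.0], [-0.05, 0.01, 0]], [[0.0, 0.0, 0.0], [0.01, -0.0, 0]], [[0.0, 0.0, 0.0], [0.02, -0.0, 0]], [[0.0, 0.0, 0.0], [0.01, -0.0, 0]], [[0.0, 0.0, 0.0], [0.0, -0.0, 0]]]
```

>>> {"method": "play_rows", "body": {"rows": [[[0.0,0.0,0.0],[-0.05,0.01,0]],[[0.0,0.0,0.0],[0.01,0.01,0]],[[0.0,0.0,0.0],[0.02,0.01,0]],[[0.0,0.0,0.0],[0.01,0.01,0]],[[0.0,0.0,0.0],[0.0,0.0,0]]]}}

```text
time: 19.98
tool_pos: [476.5, -207.5, 152.8]
tcp_rot: [3.137, -0.001, 3.023]
contact_force: [-0.2, 0.0, -9.1]
grip_width: 27.8
finger_force: 30.0
```

```bash
python3 cyc.py 6 1 0 0 0
```

```text
t 19.975 (exp 19.975) phi meas 0.0043 cmd 0.0047 pitch 0.0005 yaw -0.1187 pos [ 476.5 -207.5  152.8]
 pred [ 0.002  0.001 -0.004]  meas [-3.00000e-03  1.18600e+00  9.08000e-01  1.10436e+02]  est [-0.002 -0.007 -0.004] sd [0.006 0.05  0.001]
pred th [-0.002 -0.002 -0.002 -0.003 -0.004 -0.005] phi [0.009 0.007 0.006 0.004 0.004 0.004]
[[[0.0, 0.0, 0.0], [0.03, -0.0, 0]], [[0.0, 0.0, 0.0], [-0.01, 0.0, 0]], [[0.0, 0.0, 0.0], [-0.01, 0.0, 0]], [[0.0, 0.0, 0.0], [-0.01, 0.0, 0]], [[0.0, 0.0, 0.0], [-0.0, 0.0, 0]], [[0.0, 0.0, 0.0], [-0.0, 0.0, 0]]]
```

>>> {"method": "play_rows", "body": {"rows": [[[0.0,0.0,0.0],[0.03,0.0,0]],[[0.0,0.0,0.0],[-0.01,0.0,0]],[[0.0,0.0,0.0],[-0.01,0.0,0]],[[0.0,0.0,0.0],[-0.01,0.0,0]],[[0.0,0.0,0.0],[0.0,0.0,0]],[[0.0,0.0,0.0],[0.0,0.0,0]]]}}

```text
time: 20.78
tool_pos: [476.5, -207.5, 152.8]
tcp_rot: [3.137, -0.001, 3.023]
contact_force: [0.7, -0.3, -9.1]
grip_width: 28.2
finger_force: 30.0
```

```bash
python3 cyc.py 6 1 0 0 0
```

```text
t 20.775 (exp 20.775) phi meas 0.0043 cmd 0.0045 pitch 0.0005 yaw -0.1185 pos [ 476.5 -207.5  152.8]
 pred [-0.005 -0.013 -0.004]  meas [-8.00000e-03  1.08100e+00  9.06000e-01  1.10577e+02]  est [-0.008 -0.019 -0.004] sd [0.006 0.054 0.001]
pred th [-0.007 -0.003 -0.001  0.     0.001  0.001] phi [0.017 0.014 0.01  0.007 0.006 0.006]
[[[0.0, 0.0, 0.0], [0.09, -0.01, 0]], [[0.0, 0.0, 0.0], [-0.02, 0.0, 0]], [[0.0, 0.0, 0.0], [-0.03, 0.0, 0]], [[0.0, 0.0, 0.0], [-0.02, 0.0, 0]], [[0.0, 0.0, 0.0], [-0.01, 0.0, 0]], [[0.0, 0.0, 0.0], [-0.0, 0.0, 0]]]
```

>>> {"method": "play_rows", "body": {"rows": [[[0.0,0.0,0.0],[0.09,-0.01,0]],[[0.0,0.0,0.0],[-0.02,0.0,0]],[[0.0,0.0,0.0],[-0.03,0.0,0]],[[0.0,0.0,0.0],[-0.02,0.0,0]],[[0.0,0.0,0.0],[-0.01,0.0,0]],[[0.0,0.0,0.0],[0.0,0.0,0]]]}}

```text
time: 21.58
tool_pos: [476.5, -207.4, 152.9]
tcp_rot: [3.136, 0.001, 3.023]
contact_force: [0.0, 0.3, -9.6]
grip_width: 28.2
finger_force: 30.0
```

```bash
python3 cyc.py 6 1 0 0 0
```

```text
t 21.575 (exp 21.575) phi meas 0.0058 cmd 0.0059 pitch -0.0007 yaw -0.1185 pos [ 476.5 -207.4  152.9]
 pred [ 0.001  0.005 -0.004]  meas [1.00000e-03 9.76000e-01 8.99000e-01 1.10382e+02]  est [ 0.001  0.004 -0.004] sd [0.006 0.054 0.001]
pred th [ 0.001  0.001  0.    -0.    -0.001 -0.001] phi [0.004 0.004 0.004 0.004 0.004 0.004]
[[[0.0, 0.0, 0.0], [-0.01, 0.0, 0]], [[0.0, 0.0, 0.0], [0.0, -0.0, 0]], [[0.0, 0.0, 0.0], [0.0, -0.0, 0]], [[0.0, 0.0, 0.0], [0.0, -0.0, 0]], [[0.0, 0.0, 0.0], [0.0, -0.0, 0]], [[0.0, 0.0, 0.0], [0.0, -0.0, 0]]]
```

>>> {"method": "play_rows", "body": {"rows": [[[0,0,0],[-0.01,0,0]],[[0,0,0],[0,0,0]],[[0,0,0],[0,0,0]],[[0,0,0],[0,0,0]],[[0,0,0],[0,0,0]],[[0,0,0],[0,0,0]]]}}

```text
time: 22.38
tool_pos: [476.5, -207.5, 152.8]
tcp_rot: [3.137, 0.001, 3.023]
contact_force: [-0.8, 0.1, -9.0]
grip_width: 27.7
finger_force: 30.0
```

```bash
python3 cyc.py 5 2 0 0 0
```

```text
t 22.375 (exp 22.375) phi meas 0.0044 cmd 0.0045 pitch -0.0009 yaw -0.1186 pos [ 476.5 -207.5  152.8]
 pred [-0.001 -0.006 -0.004]  meas [-7.00000e-03  1.10300e+00  9.04000e-01  1.10592e+02]  est [-0.007 -0.018 -0.004] sd [0.006 0.054 0.001]
 pred [-0.008 -0.02  -0.004]  meas [-8.00000e-03  1.10600e+00  9.06000e-01  1.10612e+02]  est [-0.008 -0.019 -0.004] sd [0.005 0.041 0.001]
pred th [-0.007 -0.004 -0.002 -0.001 -0.   ] phi [0.017 0.014 0.01  0.007 0.006]
[[[0.0, 0.0, 0.0], [0.09, -0.01, 0]], [[0.0, 0.0, 0.0], [-0.02, 0.0, 0]], [[0.0, 0.0, 0.0], [-0.03, 0.0, 0]], [[0.0, 0.0, 0.0], [-0.02, 0.0, 0]], [[0.0, 0.0, 0.0], [-0.01, 0.0, 0]]]
```

>>> {"method": "play_rows", "body": {"rows": [[[0,0,0],[0.09,-0.01,0]],[[0,0,0],[-0.02,0,0]],[[0,0,0],[-0.03,0,0]],[[0,0,0],[-0.02,0,0]],[[0,0,0],[-0.01,0,0]]]}}

```text
time: 23.1
tool_pos: [476.5, -207.4, 152.9]
tcp_rot: [3.136, 0.002, 3.023]
contact_force: [-0.3, 0.2, -8.5]
grip_width: 28.0
finger_force: 30.0
```

```bash
python3 cyc.py 5 1 0 0 0
python3 - <<'E'
from ctl import *
S=json.load(open("S.json")); x,_,tr=run(np.array(S["x"]),roll_of(carrier(get_obs())[0]),[(0,0,.125)]*9); print("free",tr[:,0].round(3))
if abs(tr[-1,0])<.02 and abs(S["x"][0])<.008: print("closing",bot.close_job())
E
```

```text
t 23.100 (exp 23.100) phi meas 0.0059 cmd 0.0060 pitch -0.0022 yaw -0.1185 pos [ 476.5 -207.4  152.9]
 pred [-0.     0.002 -0.004]  meas [2.00000e-03 1.03800e+00 9.01000e-01 1.10388e+02]  est [ 0.002  0.006 -0.004] sd [0.006 0.049 0.001]
pred th [ 0.002  0.001  0.     0.    -0.   ] phi [0.003 0.003 0.005 0.005 0.005]
[[[0.0, 0.0, 0.0], [-0.02, 0.0, 0]], [[0.0, 0.0, 0.0], [0.0, -0.0, 0]], [[0.0, 0.0, 0.0], [0.01, -0.0, 0]], [[0.0, 0.0, 0.0], [0.0, -0.0, 0]], [[0.0, 0.0, 0.0], [0.0, -0.0, 0]]]
free [0.003 0.004 0.005 0.007 0.009 0.011 0.015 0.019 0.025]
```

>>> {"method": "play_rows", "body": {"rows": [[[0,0,0],[-0.02,0,0]],[[0,0,0],[0,0,0]],[[0,0,0],[0.01,0,0]],[[0,0,0],[0,0,0]],[[0,0,0],[0,0,0]]]}}

```text
time: 23.78
tool_pos: [476.5, -207.5, 152.8]
tcp_rot: [3.137, 0.002, 3.023]
contact_force: [-0.3, 0.6, -9.3]
grip_width: 28.4
finger_force: 30.0
```

```bash
python3 cyc.py 3 1 0 0 0
python3 - <<'E'
from ctl import *
S=json.load(open("S.json")); x,_,tr=run(np.array(S["x"]),roll_of(carrier(get_obs())[0]),[(0,0,.125)]*9); print("free",tr[:,0].round(3))
if abs(tr[-1,0])<.03 and abs(S["x"][0])<.01: print("closing",bot.close_job())
E
```

```text
t 23.775 (exp 23.775) phi meas 0.0046 cmd 0.0045 pitch -0.0023 yaw -0.1187 pos [ 476.5 -207.5  152.8]
 pred [-0.    -0.004 -0.004]  meas [-2.0000e-03  1.0880e+00  9.0900e-01  1.1049e+02]  est [-0.002 -0.008 -0.004] sd [0.006 0.049 0.001]
pred th [-0.002 -0.001 -0.001] phi [0.009 0.007 0.006]
[[[0.0, 0.0, 0.0], [0.03, -0.0, 0]], [[0.0, 0.0, 0.0], [-0.01, 0.0, 0]], [[0.0, 0.0, 0.0], [-0.01, 0.0, 0]]]
free [-0.004 -0.005 -0.007 -0.01  -0.013 -0.017 -0.022 -0.028 -0.036]
```

>>> {"method": "play_rows", "body": {"rows": [[[0,0,0],[0.03,0,0]],[[0,0,0],[-0.01,0,0]],[[0,0,0],[-0.01,0,0]]]}}

```text
time: 24.2
tool_pos: [476.5, -207.5, 152.8]
tcp_rot: [3.136, 0.002, 3.023]
contact_force: [-0.3, -0.4, -9.7]
grip_width: 28.0
finger_force: 30.0
```

```bash
python3 -c "
from plant import bot; print(bot.close_job())"
```

```text
the job is handed in; nothing more can be done
None
```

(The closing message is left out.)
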